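# Slide the pepper mill home into its condiment bay

### The arm

A 6-joint arm with a two-finger parallel gripper is mounted at the origin on the work surface. World frame = base frame: x ahead of the robot, y to its left, z up, the work surface at z = 0. Lengths are in m, angles in degrees, forces in N, time in s.
With the tool pointing down it reaches from about 0.35 to 0.8 m from the base axis. Payload 7.3 kg.
Tool frame: the origin (TCP) lies at the very end of the fingers, on their centre line; the grasp point (between the pads) lies 19 mm behind it; y points along the fingers, x is the direction in which the jaws open and shut, and the axes are right-handed (so a half turn about y gives the same grasp; the last joint's range is limited). The gripper opens to 85 mm and grips with 20 to 120 N. Pads are 22 mm wide; open, the fingers measure 114 mm over their backs; the gripper's body (76 mm by 85 mm) begins 54 mm behind the grasp point. The pads swing forward as they close: fully open they stand 13 mm farther back than shut.
Start: joints at [58.843, 19.595, 87.324, -0, 73.075, -8.365], TCP at [0.203, 0.484, 0.231] pointing down, gripper open.
Joint ranges: [-145.02, 145.02], [-44.19, 115.74], [2.07, 154.8], [-57.11, 237.11], [16.16, 152.29], [-177.93, 177.93]. Speed limits (degrees/s): [147.25, 147.25, 180, 180, 180, 180].

### API

Orientations are given as [roll, pitch, yaw] about the fixed x, y, z axes, in that order (R = Rz(yaw) Ry(pitch) Rx(roll)).
In Python, from station import bot gives the robot as it stands.
- The arm moves only by the shell command python3 -m crank 'ROWS'. ROWS is JSON, a list of rows, each a list of 7 numbers: the finger opening in cm, from 0 to 8.54, then the shift along the tool's x, y, z in cm, then the turn, a rotation vector about the tool's x, y, z in rad. A call has exactly 10 rows; each row is the pose to reach, as a shift and turn from the pose commanded when the call began, along the tool's axes at that moment; what a row does not reach only later rows make up. A row lasts 1/12 s, in which the tool goes at most 41.7 mm and 7.16 degrees, less where a joint would pass 70% of its speed; a pose out of reach is approached as far as the arm can. A call with a gripper value outside its range is refused whole. The fingers move at their own pace and stop on an object; the grip force is fixed at half the most. Time passes only in rows, so rows that repeat a pose let the fingers close, or fill a call up. It gives the time, the measured TCP pose, the force and the opening at its end, in the units of the state.
- bot.state(): the state, without advancing time (a new reading comes with each control period).
- bot.read_camera(name): name is "side" or "top" or "wrist"; returns a dict with "img" (384x512x3 uint8, red, green, blue), "z_map" (384x512 float32, m along the optical axis (not along the pixel's ray), 0 where there is no reading), "camera_matrix" (3x3 intrinsics, pixels), "cam_to_world" (4x4, takes a point from camera to world coordinates); the wrist camera has in their place "mount" (4x4, takes a point from camera to tool coordinates, whose origin is the TCP and whose axes are the tool frame's). Camera axes: x right, y down, z forward; pixel columns grow to the right and rows downward; lengths in m; the calibration is good to about 2 mm. A picture is of the moment at which its call begins: read the wrist's pose just before it.
- bot.job_done(): hands the job in, once; it reports no verdict.
The state is a dict: "clock": time; "qpos": joint angles; "qd": joint speeds; "tau": joint torques, N m; "eef_pos": TCP position; "tcp_rot": TCP orientation; "force": force on the tool from outside, world axes, zero at the start; "torque": the same for the moment, N m; "gripper_width": finger opening in m.
Only numpy, scipy, OpenCV 4.12 (cv2) and the standard library are available. Lean on these libraries where they do the work, as an engineer would, in place of code of your own. Each camera call takes 0.05 s, during which the arm holds its last target.

### The job

Slide the tall wooden pepper mill across the worktop into the empty bay of the low white condiment rack, until its foot stands wholly on the round cork pad there. Push it gently with the fingertips low on its body, so that it stays upright all the way; do not grip it, lift it or touch its head, and leave the other things on the worktop where they are.

Things in the scene. Friction and masses are not known exactly. Their poses are not given: they have to be found in the camera images.
- mill: Tall wooden pepper mill, 208 mm high, 0.3 to 0.5 kg, loose, upright. Origin: centre of its underside; z up its axis; round. Its foot is an upright cylinder of 60 mm diameter up to 45 mm; above, it narrows to a 36 mm waist at 100 mm and swells to 42 mm at 130 mm. The head (43 mm wide) is all above 148 mm. Friction on the worktop 0.5 to 0.7: pushed above about 40 mm it may tip.
- mill_head: The head of the pepper mill, fixed to it: all that lies above 148 mm, 43 mm wide, with a steel nut at the very top. Origin on the mill's axis, at the head's underside, 148 mm above the mill's underside.
- pad: Flat round cork disc, 108 mm diameter, 1 mm thick, let into the worktop in the one empty bay of the rack and filling it; things slide onto it without a step. Origin: centre of the disc, which is the centre of the empty bay. Any of the three bays may be the empty one. Take the bay's direction from the rack.
- rack: Low white rack fixed to the worktop: 3 floorless bays in a row, each 110 x 110 mm inside, open in front and above; back wall 12 mm thick, 50 high; four dividers 10 thick, 45 high. Origin: on the worktop, centre of the middle bay; +x runs from the open front to the back: slide things in along it. Bay centres at y = -120, 0, 120 mm; dividers' front ends at x = -55, back wall at x = 55.
- oil_bottle: Green glass oil bottle, 56 mm diameter, 200 mm high, in one of the bays; leave alone. Origin: centre of its underside.
- spice_jar: Glass jar with steel lid, 60 mm diameter, 100 mm high, in one of the bays; leave alone. Origin: centre of its underside.
- salt_mill: Short salt mill of the same wood, 50 mm diameter, only 100 mm high, on the open worktop; leave alone. Origin: centre of its underside.
- mug: White mug, 82 mm diameter, 92 mm high, handle at +y; leave alone. Origin: centre of its underside.
- bowl: White bowl, 130 mm diameter, 55 mm high; leave alone. Origin: centre of its underside.
- sugar_jar: White jar with wooden lid, 84 mm diameter, 120 mm high; leave alone. Origin: centre of its underside.
Mind the look-alikes: they are no part of the job. Leave any pink, purple or yellow look-alike of the mill alone.

How it is judged (in metres and radians):
On the way:
1. the fingers slide the mill along the worktop, upright (more than 40 mm from its start, while touching it) (distance of mill from where it was at the start of the episode above 0.04 m and contact force between the fingers and mill above 0.2 N and angle between mill's own z axis and vertical below 0.2 rad and height (world z) of mill below 0.008 m).
At the end, for the whole second after the job is handed in: The pepper mill stands upright (within 0.05 rad) and at rest on the worktop in the empty bay, its axis within 26 mm of the centre of the cork pad; the other things stand within 20 mm of where they began (horizontal distance between mill and pad below 0.026 m and angle between mill's own z axis and vertical below 0.05 rad and height (world z) of mill below 0.004 m and linear speed of mill below 0.01 m/s and distance of each of oil_bottle, spice_jar, salt_mill, mug, bowl, sugar_jar from where it was at the start of the episode below 0.02 m and angle between each of oil_bottle, spice_jar, salt_mill, mug, bowl, sugar_jar's own z axis and vertical below 0.15 rad); the robot touches nothing.
It fails at once if the pepper mill tips (more than 0.2 rad from upright) (angle between mill's own z axis and vertical above 0.2 rad).
It fails at once if the pepper mill is lifted (its underside more than 8 mm above the worktop) (height (world z) of mill above 0.008 m).
It fails at once if the pepper mill is gripped or pushed hard (more than 15 N from the fingers) (contact force between the fingers and mill above 15 N).
It fails at once if the pepper mill is pushed by its head (more than 2 N from the robot) (contact force between any of the fingers, the arm and mill_head above 2 N).
It fails at once if another thing on the worktop is shifted by more than 20 mm or tipped (distance of any of oil_bottle, spice_jar, salt_mill, mug, bowl, sugar_jar from where it was at the start of the episode above 0.02 m or angle between any of oil_bottle, spice_jar, salt_mill, mug, bowl, sugar_jar's own z axis and vertical above 0.15 rad).
It also fails if it takes over 64 s, if anything falls off the work surface, if the arm or the gripper's body presses on something with over 40 N, if the wrist force passes 120 N, or if a joint passes its speed limit or range.

## Working session

There is one attempt and no reset: what is moved stays moved. The work goes in short steps, Python scripts to look and compute and a shell command to move; the robot and the scene stay as the last step left them, time stands still between calls to the robot, and variables do not carry over. Pictures are saved under pics/ and viewed, and the job is handed in when it is done.

```bash
mkdir -p pics
python3 - <<'E'
from station import bot
import cv2,json
s=bot.state();print(s)
for n in("side","top"):
    c=bot.read_camera(n);cv2.imwrite(f"pics/{n}0.png",c["img"][:,:,::-1])
    print(n,c["camera_matrix"].round(1).tolist(),c["cam_to_world"].round(3).tolist())
E
```

```text
{'clock': 0.0, 'qpos': array([ 5.88437179e+01,  1.96370575e+01,  8.73772353e+01,  8.37738152e-04,
        7.30745888e+01, -8.36495120e+00]), 'qd': array([-0.09079787,  0.08112323,  0.05935151,  0.03188509, -0.0630033 ,
       -0.0672042 ]), 'tau': array([ 8.54406353e-04, -4.33682513e+01, -2.46011263e+01, -1.55794737e-04,
        8.14868370e-03, -2.12268799e-05]), 'eef_pos': array([0.203137 , 0.4836746, 0.2306203]), 'tcp_rot': array([-8.99862771e+01,  8.78194362e-02,  6.72084351e+01]), 'force': array([ 0.23643395, -0.45698846,  0.3501879 ]), 'torque': array([-0.00441482, -0.01371826,  0.03640369]), 'gripper_width': 0.08552983288732494}
side [[431.4, 0.0, 253.7], [0.0, 431.4, 192.5], [0.0, 0.0, 1.0]] [[-0.988, -0.078, 0.13, 0.315], [-0.151, 0.601, -0.785, 1.167], [-0.017, -0.796, -0.605, 1.027], [0.0, 0.0, 0.0, 1.0]]
top [[421.0, 0.0, 248.0], [0.0, 421.0, 188.9], [0.0, 0.0, 1.0]] [[0.018, -0.977, 0.214, 0.252], [-1.0, -0.017, 0.005, -0.037], [-0.001, -0.214, -0.977, 1.278], [0.0, 0.0, 0.0, 1.0]]
```

View pics/side0.png

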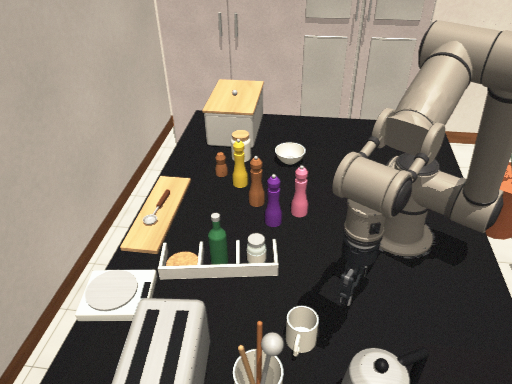

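View pics/top0.png

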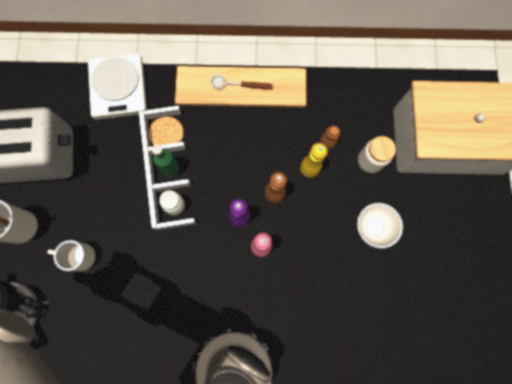

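The top view shows the brown pepper mill at (276,187); in the side view it is at (257,183). The other candidates are the salt mill (short, brown, top (331,135)) and the yellow (315,160), purple (239,211) and pink (261,245) look-alikes. Only the tall brown one fits. The cork pad is at top (166,131), in the bay farthest from the robot. Next I'll measure and crop.

```bash
cat > h.py <<'E'
from station import bot
import numpy as np,cv2
def pts(c):
    K=c["camera_matrix"];T=c["cam_to_world"];z=c["z_map"]
    v,u=np.mgrid[0:384,0:512]
    P=np.stack([(u-K[0,2])*z/K[0,0],(v-K[1,2])*z/K[1,1],z],-1)
    W=P@T[:3,:3].T+T[:3,3]; W[z<=0]=np.nan
    return W
def ray(c,u,v,h):
    K=c["camera_matrix"];T=c["cam_to_world"]
    d=T[:3,:3]@np.array([(u-K[0,2])/K[0,0],(v-K[1,2])/K[1,1],1]);o=T[:3,3]
    return o+d*(h-o[2])/d[2]
def circ(x,y):
    A=np.c_[x,y,np.ones(len(x))];s=np.linalg.lstsq(A,-(x*x+y*y),rcond=None)[0]
    a,b=-s[0]/2,-s[1]/2;return a,b,np.sqrt(a*a+b*b-s[2])
E
python3 - <<'E'
from h import *
t=bot.read_camera("top");s=bot.read_camera("side")
np.savez("c.npz",t=t["img"],s=s["img"])
for n,c,(x0,x1,y0,y1) in(("top",t,(130,345,90,265)),("side",s,(150,330,120,290))):
    cv2.imwrite(f"pics/crop_{n}.png",cv2.resize(c["img"][y0:y1,x0:x1,::-1],None,fx=3.3,fy=3.3,interpolation=cv2.INTER_CUBIC))
for n,c in(("top",t),("side",s)):
    W=pts(c);hsv=cv2.cvtColor(c["img"],cv2.COLOR_RGB2HSV)
    H,S,V=[hsv[...,i].astype(int) for i in range(3)]
    ms={"brown":(H>=3)&(H<=13)&(S>140)&(V>40),"cork":(H>=8)&(H<=20)&(S>90)&(V>150),"yellow":(H>=22)&(H<32)&(S>180),"purple":(H>125)&(H<150)&(S>120),"pink":(H>155)&(S>80)&(V>100)}
    for k,m in ms.items():
        nn,l,st,ce=cv2.connectedComponentsWithStats(m.astype(np.uint8))
        for i in range(1,nn):
            if st[i,4]<60: continue
            P=W[l==i];P=P[~np.isnan(P[:,0])]
            print(n,k,st[i].tolist(),ce[i].round(1),"min",np.percentile(P,3,0).round(3),"max",np.percentile(P,97,0).round(3))
E
```

```text
top brown [0, 23, 512, 16, 3385] [256.9  30.2] min [ 1.528 -1.312 -0.733] max [ 1.543  1.21  -0.669]
top brown [243, 82, 29, 7, 123] [257.5  85.1] min [ 0.856 -0.095  0.028] max [ 0.87  -0.011  0.043]
top brown [321, 125, 19, 23, 290] [330.7 135.9] min [ 0.67  -0.3    0.007] max [ 0.706 -0.26   0.102]
top brown [265, 172, 22, 31, 444] [275.7 187.9] min [ 0.491 -0.135  0.008] max [ 0.538 -0.087  0.197]
top cork [175, 66, 131, 40, 1907] [239.7  90.2] min [ 0.806 -0.205  0.012] max [0.934 0.204 0.033]
top cork [412, 81, 100, 79, 2912] [463.3 115.4] min [ 0.588 -0.747  0.177] max [ 0.808 -0.49   0.189]
top cork [150, 116, 33, 29, 761] [165.8 130.5] min [ 0.678  0.188 -0.004] max [0.76  0.281 0.006]
top cork [329, 126, 10, 10, 73] [333.7 130.8] min [ 0.678 -0.294  0.091] max [ 0.701 -0.27   0.103]
top cork [370, 136, 26, 25, 262] [382.1 148.3] min [ 0.598 -0.45   0.097] max [ 0.667 -0.383  0.125]
top cork [481, 142, 31, 9, 106] [499.3 147. ] min [ 0.609 -0.744  0.182] max [ 0.631 -0.67   0.189]
top cork [271, 173, 14, 16, 138] [277.2 180.7] min [ 0.501 -0.126  0.147] max [ 0.53  -0.095  0
[... 1227 characters left out ...]
cork [499, 164, 13, 30, 220] [507.1 180.5] min [-0.813 -1.116 -0.401] max [-0.704 -0.859 -0.384]
side cork [155, 177, 26, 38, 160] [168.5 191.9] min [ 0.845 -0.201  0.013] max [0.882 0.021 0.037]
side cork [120, 178, 70, 76, 508] [157.1 232.4] min [ 0.804 -0.144  0.006] max [0.917 0.212 0.022]
side cork [166, 252, 32, 14, 331] [182.2 258.9] min [ 0.669  0.19  -0.005] max [0.759 0.25  0.003]
side yellow [233, 146, 14, 42, 427] [239.3 169.2] min [ 0.576 -0.219  0.004] max [ 0.621 -0.19   0.176]
side purple [265, 177, 17, 50, 640] [273.  203.3] min [ 0.417 -0.008  0.003] max [0.464 0.024 0.191]
side pink [291, 167, 17, 50, 623] [299.8 194.1] min [ 0.327 -0.121 -0.   ] max [ 0.377 -0.04   0.189]
```

Run:
```python
from h import *
t=bot.read_camera("top");s=bot.read_camera("side")
for n,c in(("top",t),("side",s)):
    W=pts(c)
    w=(c["img"].min(-1)>120)&(np.ptp(c["img"].astype(int),axis=-1)<40)
    m=w&(W[...,2]>.038)&(W[...,2]<.056)&(W[...,1]>.0)&(W[...,1]<.4)&(W[...,0]>.15)&(W[...,0]<.8)
    nn,l,st,ce=cv2.connectedComponentsWithStats(m.astype(np.uint8))
    for i in range(1,nn):
        if st[i,4]<100: continue
        P=W[l==i][:,:2]
        r=cv2.minAreaRect(P.astype(np.float32)*1000);print(n,st[i],"rect",r,cv2.boxPoints(r).round(0).tolist())
```

```text
top [140 106  54 122 946] rect ((592.5510864257812, 220.15011596679688), (370.71978759765625, 121.51506042480469), 10.184389114379883) [[399.0, 247.0], [421.0, 128.0], [786.0, 193.0], [764.0, 313.0]]
side [158 239 120  32 872] rect ((590.5070190429688, 222.94256591796875), (369.7958679199219, 130.04061889648438), 10.10604476928711) [[397.0, 255.0], [420.0, 126.0], [784.0, 191.0], [761.0, 319.0]]
```

Run:
```python
from h import *
t=bot.read_camera("top");s=bot.read_camera("side")
box={"mill":(.515,-.112),"purple":(.44,-.006),"pink":(.35,-.07),"yellow":(.598,-.222),"salt":(.688,-.278)}
Wt,Ws=pts(t),pts(s)
for k,(x,y) in box.items():
    for n,W in(("top",Wt),("side",Ws),("both",np.concatenate([Wt.reshape(-1,3),Ws.reshape(-1,3)]))):
        W=W.reshape(-1,3);d=np.hypot(W[:,0]-x,W[:,1]-y)
        m=(d<.045)&(W[:,2]>.012)&(W[:,2]<.044)
        P=W[m];
        if len(P)>6: print(k,n,len(P),np.round(circ(P[:,0],P[:,1]),4),end=" | ")
    # top of head
        m=(d<.045)&(W[:,2]>.15);P=W[m]
        if len(P)>6: print("head",np.round(circ(P[:,0],P[:,1]),4) , np.percentile(W[d<.04,2],99))
# pad outline
for n,c,W in(("top",t,Wt),("side",s,Ws)):
    m=(abs(W[...,2])<.006)&(np.hypot(W[...,0]-.711,W[...,1]-.235)<.07)
    hsv=cv2.cvtColor(c["img"],cv2.COLOR_RGB2HSV).astype(int); m&=(hsv[...,0]>5)&(hsv[...,0]<22)&(hsv[...,1]>60)&(hsv[...,2]>60)
    P=W[m][:,:2].astype(np.float32)*1000
    hu=cv2.convexHull(P)[:,0];print(n,hu.round().astype(int).tolist())
```

```text
mill top 39 [ 0.5196 -0.113   0.0294] | head [ 0.5178 -0.1125  0.0151] 0.206162741119677
mill side 99 [ 0.5175 -0.1059  0.0256] | head [ 0.5168 -0.1035  0.0136] 0.20033012547740942
mill both 138 [ 0.5186 -0.1104  0.029 ] | head [ 0.5177 -0.1097  0.0158] 0.20530027316663138
purple top 24 [ 0.4443 -0.0079  0.0297] | head [ 0.4427 -0.0079  0.0151] 0.20786329966893213
purple side 111 [ 0.4418 -0.0029  0.0276] | head [0.4416 0.0017 0.0136] 0.20151038139217534
purple both 135 [ 0.4422 -0.005   0.0291] | head [ 0.4424 -0.0047  0.0161] 0.2054757485514391
pink top 14 [ 0.3539 -0.0727  0.0283] | head [ 0.3544 -0.0729  0.0152] 0.20737541086611155
pink side 111 [ 0.3538 -0.0685  0.0277] | head [ 0.3533 -0.0627  0.013 ] 0.19882347169067907
pink both 125 [ 0.3539 -0.0693  0.0282] | head [ 0.354  -0.07    0.0159] 0.20641249097401287
yellow top 56 [ 0.6031 -0.2242  0.0295] | head [ 0.6008 -0.2228  0.0151] 0.20700799167622846
yellow side 97 [ 0.6006 -0.2156  0.0248] | head [ 0.6002 -0.2137  0.0133] 0.19946639477042322
yellow both 153 [ 0.6014 -0.2205  0.028 ] | head [ 0.6009 -0.2201  0.0156] 0.20593548610454246
salt top 93 [ 0.6918 -0.2827  0.0222] | salt side 83 [ 0.6902 -0.275   0.0197] | salt both 176 [ 0.6913 -0.28    0.0222] | top [[769, 244], [769, 249], [764, 267], [757, 277], [754, 280], [740, 289], [725, 293], [718, 293], [691, 288], [686, 287], [670, 280], [670, 273], [670, 254], [671, 241], [671, 238], [674, 216], [679, 194], [687, 183], [695, 179], [709, 177], [734, 182], [740, 185], [750, 192], [755, 196], [757, 199], [763, 208], [769, 220], [769, 228]]
side [[766, 235], [760, 253], [747, 257], [719, 251], [672, 241], [669, 239], [664, 235], [665, 221], [666, 215], [670, 200], [676, 191], [692, 182], [700, 179], [711, 178], [730, 183], [745, 192], [748, 194], [750, 196], [760, 209], [766, 225]]
```

View pics/crop_top.png

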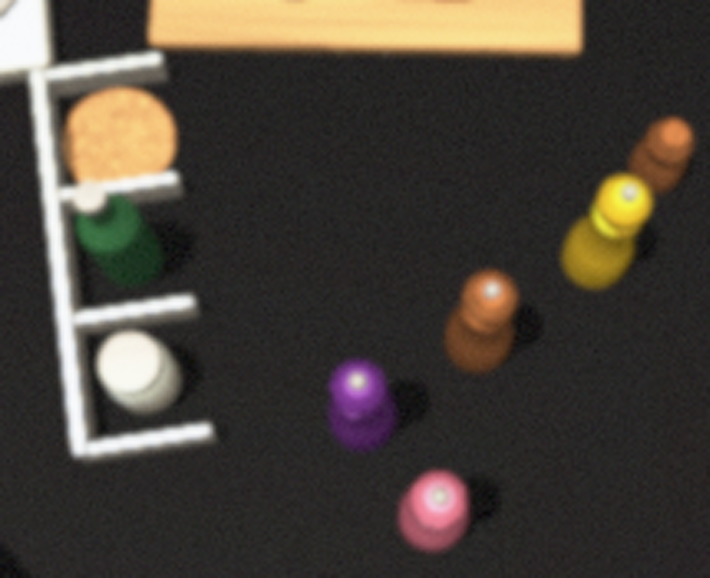

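View pics/crop_side.png

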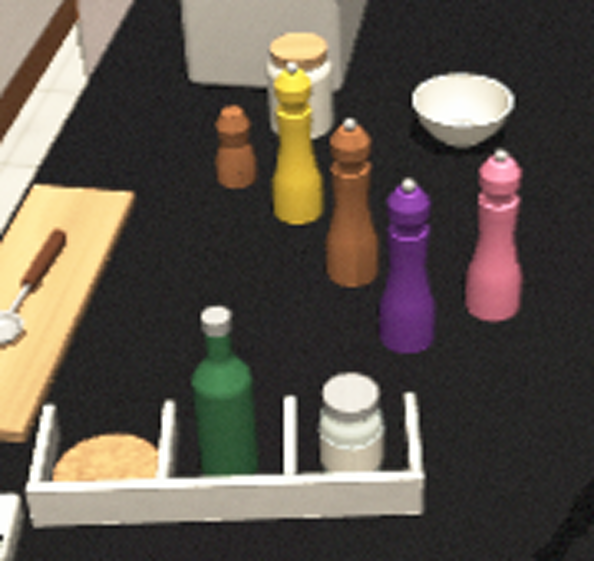

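The crops confirm it: the only tall brown mill is at about (0.518, -0.111), with the yellow, purple and pink look-alikes around it. The pad is at about (0.712, 0.235), and the bay direction is 100°. I'll push with a two-finger fork, the tool tilted so the gripper body stays clear of the head. Before that I'll check where the wrist camera sits and work out the approach.

```bash
cat > go.py <<'E'
import numpy as np,sys
from scipy.spatial.transform import Rotation as Ro
from station import bot
def target(head,tilt):
    h,t=np.radians([head,tilt]);d=np.array([np.cos(h),np.sin(h),0])
    y=np.array([0,0,-np.cos(t)])+np.sin(t)*d
    x=np.array([d[1],-d[0],0]); z=np.cross(x,y)
    return Ro.from_matrix(np.c_[x,y,z])
def rel(p,head,tilt):
    s=bot.state();R0=Ro.from_euler("xyz",s["tcp_rot"],degrees=True)
    print("tcp",s["eef_pos"].round(4),"shift cm",(R0.inv().apply(np.array(p)-s["eef_pos"])*100).round(2),"rotvec",(R0.inv()*target(head,tilt)).as_rotvec().round(3))
def fwd(head,tilt):  # tool comps of 1cm forward / up / left
    R=target(head,tilt);h=np.radians(head);d=[np.cos(h),np.sin(h),0]
    print("fwd",R.inv().apply(d).round(3),"up",R.inv().apply([0,0,1]).round(3))
E
python3 - <<'E'
from go import *
c=bot.read_camera("wrist");print(c["mount"].round(3))
d=np.array([np.cos(np.radians(48)),np.sin(np.radians(48))])
m=np.array([.518,-.111]);p=m-.09*d
print(p); rel([*p,.25],48,35); fwd(48,35)
E
```

```text
[[ 1.    -0.     0.001 -0.001]
 [-0.001 -0.273  0.962 -0.142]
 [-0.    -0.962 -0.273  0.07 ]
 [ 0.     0.     0.     1.   ]]
[ 0.45777825 -0.17788303]
tcp [0.2034 0.484  0.2313] shift cm [-51.16  -1.87 -49.1 ] rotvec [ 0.412  1.838 -0.58 ]
fwd [-0.     0.574  0.819] up [ 0.    -0.819  0.574]
```

```bash
python3 -m crank '[[4,0,-2,0,0,0.1,0],[4,0,-5,0,0,0.2,0],[4,-1,-8,-2,0,0.3,0],[4,-2.5,-11,-4.5,0,0.42,0],[4,-4,-12,-7.5,0,0.54,0],[4,-6,-12,-10.5,0,0.66,0],[4,-8,-12,-13.5,0,0.78,0],[4,-10,-12,-17,0,0.9,0],[4,-12,-12,-20,0,1.0,0],[4,-12.6,-12,-21.6,0,1.1,0]]'
python3 - <<'E'
from go import *
d=np.array([np.cos(np.radians(48)),np.sin(np.radians(48))])
p=np.array([.518,-.111])-.10*d
rel([*p,.30],48,40); fwd(48,40);print(bot.state()["qpos"].round(1))
E
```

```text
clock: 1.28
eef_pos: [0.3551, 0.281, 0.3516]
tcp_rot: [-90.1, -0.1, 3.8]
force: [-0.5, -0.1, -0.3]
gripper_width: 0.0399
tcp [0.3551 0.281  0.3516] shift cm [  6.53   5.21 -47.16] rotvec [ 0.661  0.766 -0.277]
fwd [-0.     0.643  0.766] up [ 0.    -0.766  0.643]
[28.7  7.8 84.2 -0.1 88.  25. ]
```

```bash
python3 -m crank '[[4,0.2,0,-2,0.04,0.05,-0.02],[4,0.7,0,-5,0.1,0.12,-0.04],[4,1.2,0,-9,0.17,0.2,-0.07],[4,1.8,0,-13,0.25,0.29,-0.1],[4,2.3,0,-17,0.32,0.37,-0.13],[4,2.9,0,-21,0.39,0.45,-0.16],[4,3.4,0,-25,0.46,0.53,-0.19],[4,4,0,-29,0.53,0.61,-0.22],[4,4.4,0,-32,0.59,0.68,-0.25],[4,4.7,0,-34,0.66,0.766,-0.277]]'
python3 - <<'E'
from go import *
d=np.array([np.cos(np.radians(48)),np.sin(np.radians(48))])
p=np.array([.518,-.111])-.10*d
rel([*p,.30],48,40); rel([*p,.1],48,40); print(bot.state()["qpos"].round(1))
E
```

```text
clock: 2.12
eef_pos: [0.4255, -0.0546, 0.3519]
tcp_rot: [-49.8, -0.0, -42.0]
force: [0.8, 0.4, -0.9]
gripper_width: 0.0396
tcp [ 0.4255 -0.0546  0.3519] shift cm [10.64 -1.2  -9.47] rotvec [-0.003  0.001  0.   ]
tcp [ 0.4255 -0.0546  0.3519] shift cm [ 10.63  14.08 -22.38] rotvec [-0.003  0.001  0.   ]
[-47.7  -1.1 105.2  40.3  82.8 -13.5]
```

```bash
python3 -m crank '[[4,2,0,-1.5,0,0,0],[4,4,-0.2,-3.5,0,0,0],[4,6.5,-0.6,-5.5,0,0,0],[4,8.5,-0.9,-7.5,0,0,0],[4,10.6,-1.2,-9.5,0,0,0],[4,10.6,1,-11.5,0,0,0],[4,10.6,3.5,-13.5,0,0,0],[4,10.6,6,-15.6,0,0,0],[4,10.6,8,-17.3,0,0,0],[4,10.6,9,-18.1,0,0,0]]'
python3 - <<'E'
from go import *
from h import *
for n in("side","top","wrist"):
    cv2.imwrite(f"pics/{n}1.png",bot.read_camera(n)["img"][:,:,::-1])
d=np.array([np.cos(np.radians(48)),np.sin(np.radians(48))])
p=np.array([.518,-.111])-.10*d
rel([*p,.020],48,40); print(bot.state()["qpos"].round(1))
E
```

```text
clock: 2.95
eef_pos: [0.4497, -0.1813, 0.1629]
tcp_rot: [-50.0, 0.3, -41.6]
force: [-0.6, -0.1, -0.2]
gripper_width: 0.04
tcp [ 0.4506 -0.182   0.1655] shift cm [ 0.31 11.01 -9.52] rotvec [-0.     0.003 -0.007]
[-55.9  22.9 107.9  42.2  67.8 -37.4]
```

View pics/side1.png

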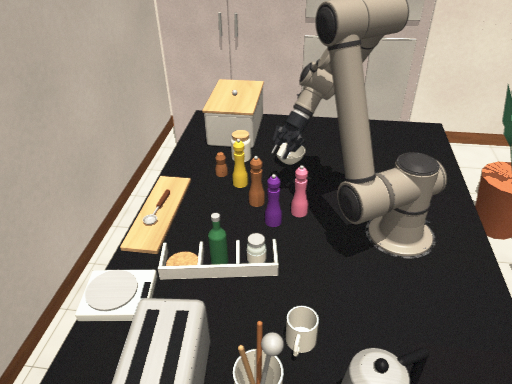

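View pics/wrist1.png

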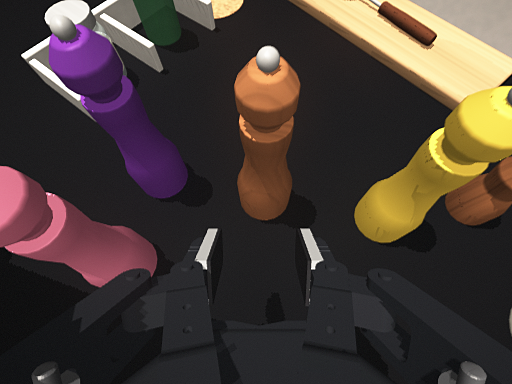

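The wrist view shows the brown mill centred between the fingertips, its foot at about (265,200), with the purple, pink and yellow ones clear to the sides. Now lowering behind it.

```bash
python3 -m crank '[[4,0,1,-0.8,0,0,0],[4,0.1,2.5,-2,0,0,0],[4,0.2,4,-3.3,0,0,0],[4,0.3,5.5,-4.6,0,0,0],[4,0.3,7,-5.9,0,0,0],[4,0.3,8.5,-7.2,0,0,0],[4,0.3,9.6,-8.2,0,0,0],[4,0.3,10.3,-8.9,0,0,0],[4,0.3,10.8,-9.3,0,0,0],[4,0.3,11,-9.5,0,0,0]]'
python3 - <<'E'
from go import *
from h import *
for n in("wrist",):
    cv2.imwrite(f"pics/{n}2.png",bot.read_camera(n)["img"][:,:,::-1])
d=np.array([np.cos(np.radians(48)),np.sin(np.radians(48))])
p=np.array([.518,-.111])-.05*d
rel([*p,.020],48,40); print(bot.state()["qpos"].round(1),bot.state()["force"].round(2))
E
```

```text
clock: 3.93
eef_pos: [0.4518, -0.1861, 0.0207]
tcp_rot: [-50.0, 0.0, -41.6]
force: [1.2, -0.2, -0.2]
gripper_width: 0.0401
tcp [ 0.4517 -0.186   0.0206] shift cm [-0.05  3.27  3.8 ] rotvec [ 0.001  0.005 -0.005]
[-56.1  38.9 112.8  50.8  53.3 -55. ] [-0.2   0.19  0.1 ]
```

View pics/wrist2.png

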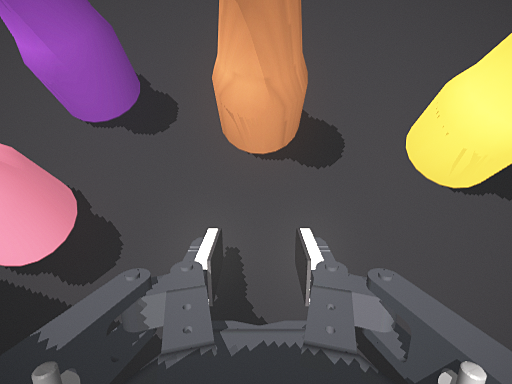

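```bash
python3 -m crank '[[4,0,0.4,0.45,0,0,0],[4,0,0.9,1.05,0,0,0],[4,0,1.4,1.7,0,0,0],[4,0,1.9,2.3,0,0,0],[4,0,2.45,2.9,0,0,0],[4,0,2.8,3.4,0,0,0],[4,0,3.1,3.7,0,0,0],[4,0,3.3,3.9,0,0,0],[4,0,3.4,4.05,0,0,0],[4,0,3.5,4.2,0,0,0]]'
python3 - <<'E'
from h import *
cv2.imwrite("pics/wrist3.png",bot.read_camera("wrist")["img"][:,:,::-1])
E
```

```text
clock: 4.82
eef_pos: [0.4878, -0.1446, 0.0207]
tcp_rot: [-50.0, 0.1, -41.6]
force: [0.3, -0.0, 0.0]
gripper_width: 0.0403
```

View pics/wrist3.png

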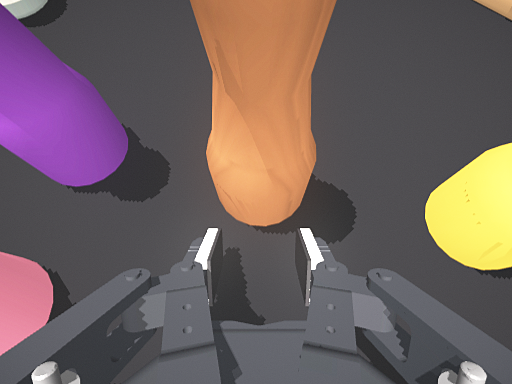

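```bash
python3 -m crank '[[4,0,0.1,0.12,0,0,0],[4,0,0.2,0.24,0,0,0],[4,0,0.3,0.36,0,0,0],[4,0,0.4,0.48,0,0,0],[4,0,0.5,0.6,0,0,0],[4,0,0.6,0.72,0,0,0],[4,0,0.7,0.84,0,0,0],[4,0,0.8,0.96,0,0,0],[4,0,0.95,1.14,0,0,0],[4,0,1.1,1.32,0,0,0]]'
python3 - <<'E'
from h import *
cv2.imwrite("pics/wrist4.png",bot.read_camera("wrist")["img"][:,:,::-1])
cv2.imwrite("pics/side4.png",bot.read_camera("side")["img"][:,:,::-1])
print(bot.state()["force"])
E
```

```text
clock: 5.7
eef_pos: [0.4992, -0.1318, 0.0208]
tcp_rot: [-50.0, 0.1, -41.6]
force: [-1.8, -0.9, 0.1]
gripper_width: 0.0399
[0.38534476 0.16842353 0.41125937]
```

View pics/wrist4.png

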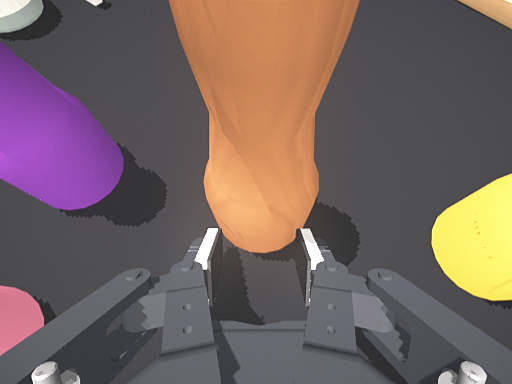

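View pics/side4.png

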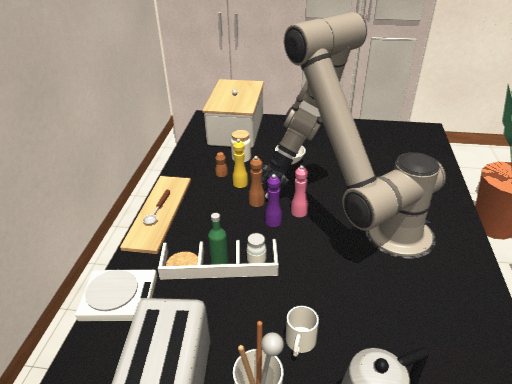

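```bash
python3 -m crank '[[4,0,0.13,0.15,0,0,0],[4,0,0.35,0.42,0,0,0],[4,0,0.67,0.8,0,0,0],[4,0,1.0,1.2,0,0,0],[4,0,1.34,1.6,0,0,0],[4,0,1.68,2.0,0,0,0],[4,0,2.0,2.4,0,0,0],[4,0,2.35,2.8,0,0,0],[4,0,2.6,3.1,0,0,0],[4,0,2.77,3.3,0,0,0]]'
python3 - <<'E'
from h import *
cv2.imwrite("pics/wrist5.png",bot.read_camera("wrist")["img"][:,:,::-1])
E
```

```text
clock: 6.63
eef_pos: [0.528, -0.099, 0.0207]
tcp_rot: [-50.0, 0.1, -41.6]
force: [-1.2, -1.4, -0.4]
gripper_width: 0.0402
```

View pics/wrist5.png

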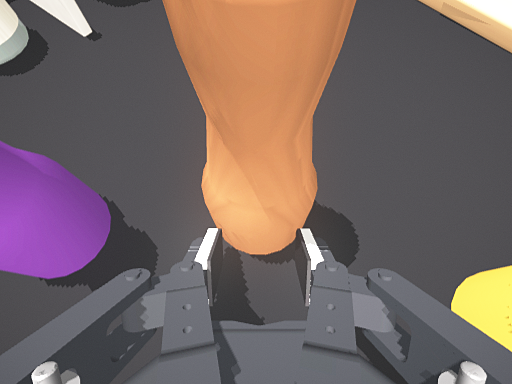

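```bash
python3 -m crank '[[4,0,0.15,0.2,0,0,0],[4,0,0.5,0.6,0,0,0],[4,0,0.95,1.15,0,0,0],[4,0,1.4,1.7,0,0,0],[4,0,1.85,2.2,0,0,0],[4,0,2.3,2.75,0,0,0],[4,0,2.75,3.3,0,0,0],[4,0,3.2,3.8,0,0,0],[4,0,3.6,4.3,0,0,0],[4,0,3.85,4.6,0,0,0]]'
python3 -m crank '[[4,0,0.15,0.2,0,0,0],[4,0,0.5,0.6,0,0,0],[4,0,0.95,1.15,0,0,0],[4,0,1.4,1.7,0,0,0],[4,0,1.85,2.2,0,0,0],[4,0,2.3,2.75,0,0,0],[4,0,2.75,3.3,0,0,0],[4,0,3.2,3.8,0,0,0],[4,0,3.6,4.3,0,0,0],[4,0,3.85,4.6,0,0,0]]'
python3 - <<'E'
from h import *
for n in("side","wrist"):
    cv2.imwrite(f"pics/{n}6.png",bot.read_camera(n)["img"][:,:,::-1])
t=bot.read_camera("top");cv2.imwrite("pics/top6.png",t["img"][:,:,::-1])
print(bot.state()["qpos"].round(1))
E
```

```text
clock: 7.52
eef_pos: [0.568, -0.054, 0.0208]
tcp_rot: [-50.0, 0.1, -41.6]
force: [-1.5, -1.2, -1.1]
gripper_width: 0.0399
clock: 8.35
eef_pos: [0.6078, -0.0091, 0.0209]
tcp_rot: [-50.0, 0.1, -41.6]
force: [-0.9, -1.2, -0.8]
gripper_width: 0.0401
[-27.5  40.7 106.8  65.8  43.1 -40.3]
```

View pics/side6.png

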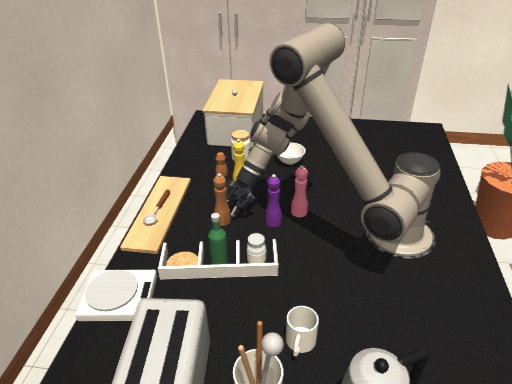

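View pics/wrist6.png

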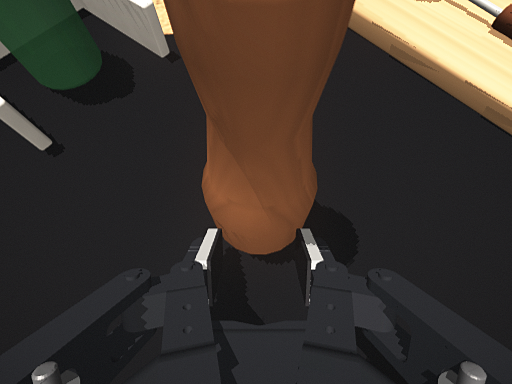

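View pics/top6.png

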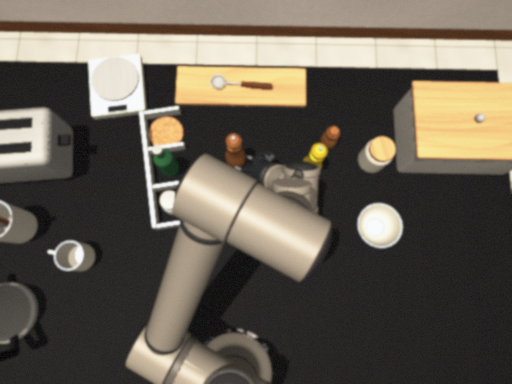

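```bash
python3 -m crank '[[4,0,0.15,0.2,0,0,0],[4,0,0.5,0.6,0,0,0],[4,0,0.95,1.15,0,0,0],[4,0,1.4,1.7,0,0,0],[4,0,1.85,2.2,0,0,0],[4,0,2.3,2.75,0,0,0],[4,0,2.75,3.3,0,0,0],[4,0,3.2,3.8,0,0,0],[4,0,3.6,4.3,0,0,0],[4,0,3.85,4.6,0,0,0]]'
python3 -m crank '[[4,0,0.15,0.2,0,0,0],[4,0,0.45,0.55,0,0,0],[4,0,0.8,0.95,0,0,0],[4,0,1.2,1.4,0,0,0],[4,0,1.6,1.9,0,0,0],[4,0,2.0,2.4,0,0,0],[4,0,2.4,2.85,0,0,0],[4,0,2.75,3.3,0,0,0],[4,0,3.05,3.65,0,0,0],[4,0,3.2,3.8,0,0,0]]'
cat > meas.py <<'E'
from h import *
# mill: head top in top cam, side cam via brown mask near expected pos
def mill(ex,r=.05):
    out=[]
    for n in("top","side"):
        c=bot.read_camera(n);W=pts(c);hsv=cv2.cvtColor(c["img"],cv2.COLOR_RGB2HSV).astype(int)
        br=(hsv[...,0]>=3)&(hsv[...,0]<=16)&(hsv[...,1]>110)&(hsv[...,2]>30)
        d=np.hypot(W[...,0]-ex[0],W[...,1]-ex[1])
        for nm,lo,hi in(("foot",.008,.044),("head",.155,.195)):
            P=W[br&(d<r)&(W[...,2]>lo)&(W[...,2]<hi)]
            if len(P)>8: print(n,nm,len(P),np.round(circ(P[:,0],P[:,1]),4))
E
python3 - <<'E'
from meas import *
for n in("side","wrist"):
    cv2.imwrite(f"pics/{n}7.png",bot.read_camera(n)["img"][:,:,::-1])
s=bot.state();print(s["qpos"].round(1))
mill(s["eef_pos"][:2]+.028*np.array([.664,.748]))
E
```

```text
clock: 9.33
eef_pos: [0.6476, 0.0358, 0.0209]
tcp_rot: [-50.0, 0.1, -41.6]
force: [-1.2, -0.9, -0.2]
gripper_width: 0.0401
clock: 10.17
eef_pos: [0.6805, 0.0728, 0.0208]
tcp_rot: [-50.0, 0.1, -41.6]
force: [-2.5, -1.1, 0.2]
gripper_width: 0.04
[-16.1  43.7  98.2  66.3  39.4 -28.5]
top foot 63 [0.7004 0.0914 0.0295]
top head 146 [0.6982 0.0906 0.0168]
side foot 145 [0.6985 0.0904 0.0324]
side head 137 [0.6951 0.0993 0.0148]
```

View pics/side7.png

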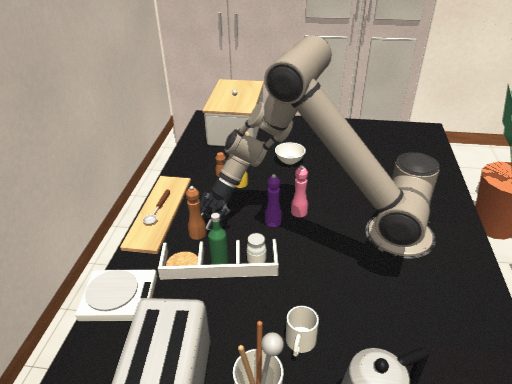

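View pics/wrist7.png

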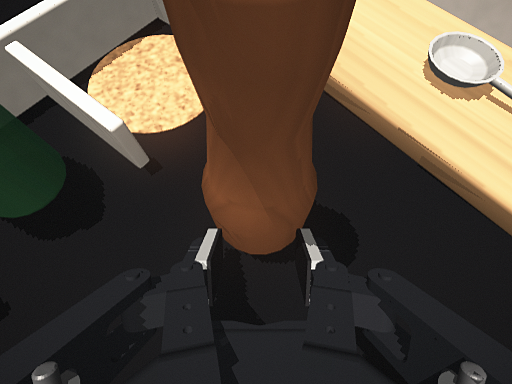

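```bash
cat > arc.py <<'E'
from go import *
# mill centre arc from (m, h0) turning to h1 with radius rho; rows relative to commanded (=measured) start
def rows(m,h0,h1,rho,fr,tilt=40,off=.0275,R0=None,p0=None):
    L=lambda h:np.array([np.cos(h),np.sin(h)])
    a,b=np.radians([h0,h1]); c=m+rho*np.array([-np.sin(a),np.cos(a)])
    Rs=target(h0,tilt); ps=np.r_[m-off*L(a),0]
    for f in fr:
        h=a+f*(b-a); mm=c-rho*np.array([-np.sin(h),np.cos(h)]); p=np.r_[mm-off*L(h),0]
        print((Rs.inv().apply(p-ps)*100).round(2).tolist(),(Rs.inv()*target(np.degrees(h),tilt)).as_rotvec().round(3).tolist(),"mill",mm.round(4))
E
python3 - <<'E'
from arc import *
f=[.04,.12,.22,.33,.44,.56,.68,.8,.91,1]
m=np.array([.6995,.092]);rows(m,48.4,74.3,.098,f)
print();rows(np.array([0,0]),74.3,100.15,.098,f)
E
```

```text
[0.05, 0.11, 0.14] [0.0, -0.014, 0.012] mill [0.7007 0.0933]
[0.13, 0.34, 0.41] [0.0, -0.042, 0.035] mill [0.7029 0.0961]
[0.22, 0.63, 0.76] [-0.0, -0.076, 0.064] mill [0.7056 0.0996]
[0.3, 0.96, 1.14] [0.0, -0.114, 0.096] mill [0.7084 0.1036]
[0.35, 1.28, 1.52] [0.0, -0.152, 0.128] mill [0.7109 0.1078]
[0.38, 1.63, 1.95] [-0.0, -0.194, 0.163] mill [0.7135 0.1124]
[0.37, 1.99, 2.37] [0.0, -0.235, 0.198] mill [0.7158 0.1172]
[0.34, 2.34, 2.79] [0.0, -0.277, 0.232] mill [0.7178 0.1221]
[0.28, 2.67, 3.18] [0.0, -0.315, 0.264] mill [0.7194 0.1267]
[0.22, 2.93, 3.49] [0.0, -0.346, 0.291] mill [0.7206 0.1305]

[0.05, 0.11, 0.14] [0.0, -0.014, 0.012] mill [0.0005 0.0017]
[0.13, 0.34, 0.41] [0.0, -0.041, 0.035] mill [0.0013 0.0051]
[0.22, 0.63, 0.75] [0.0, -0.076, 0.064] mill [0.0022 0.0095]
[0.3, 0.95, 1.14] [0.0, -0.114, 0.096] mill [0.0029 0.0143]
[0.35, 1.28, 1.52] [0.0, -0.152, 0.128] mill [0.0034 0.0191]
[0.38, 1.63, 1.94] [0.0, -0.194, 0.162] mill [0.0036 0.0244]
[0.37, 1.98, 2.37] [0.0, -0.235, 0.197] mill [0.0036 0.0297]
[0.34, 2.34, 2.79] [0.0, -0.276, 0.232] mill [0.0033 0.035 ]
[0.28, 2.66, 3.17] [0.0, -0.315, 0.264] mill [0.0027 0.0399]
[0.22, 2.92, 3.48] [0.0, -0.346, 0.29] mill [0.0021 0.0438]
```

```bash
python3 -m crank '[[4,0.05,0.11,0.14,0,-0.014,0.012],[4,0.13,0.34,0.41,0,-0.042,0.035],[4,0.22,0.63,0.76,0,-0.076,0.064],[4,0.3,0.96,1.14,0,-0.114,0.096],[4,0.35,1.28,1.52,0,-0.152,0.128],[4,0.38,1.63,1.95,0,-0.194,0.163],[4,0.37,1.99,2.37,0,-0.235,0.198],[4,0.34,2.34,2.79,0,-0.277,0.232],[4,0.28,2.67,3.18,0,-0.315,0.264],[4,0.22,2.93,3.49,0,-0.346,0.291]]'
python3 - <<'E'
from meas import *
for n in("side","wrist"):
    cv2.imwrite(f"pics/{n}8.png",bot.read_camera(n)["img"][:,:,::-1])
s=bot.state();print(s["qpos"].round(1))
mill((.7206,.1305))
E
```

```text
clock: 11.2
eef_pos: [0.7125, 0.1039, 0.0207]
tcp_rot: [-50.0, 0.1, -15.6]
force: [-1.2, -2.5, 0.3]
gripper_width: 0.0395
[-14.4  51.6  77.8  47.8  60.2 -27. ]
top foot 54 [0.7219 0.1285 0.0295]
top head 144 [0.7202 0.1283 0.0171]
side foot 143 [0.7188 0.1339 0.0275]
side head 142 [0.7172 0.137  0.0147]
```

View pics/side8.png

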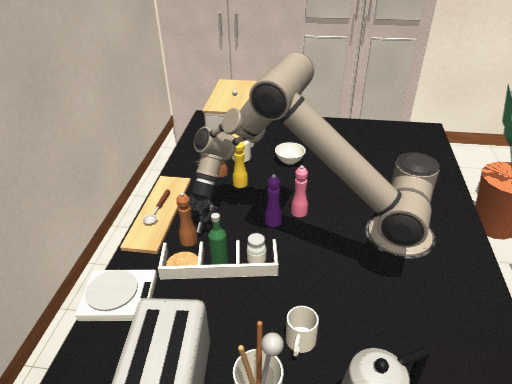

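View pics/wrist8.png

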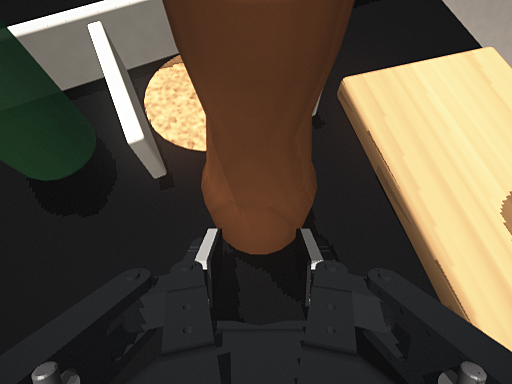

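```bash
python3 -m crank '[[4,0.05,0.11,0.14,0,-0.014,0.012],[4,0.13,0.34,0.41,0,-0.041,0.035],[4,0.22,0.63,0.75,0,-0.076,0.064],[4,0.3,0.95,1.14,0,-0.114,0.096],[4,0.35,1.28,1.52,0,-0.152,0.128],[4,0.38,1.63,1.94,0,-0.194,0.162],[4,0.37,1.98,2.37,0,-0.235,0.197],[4,0.34,2.34,2.79,0,-0.276,0.232],[4,0.28,2.66,3.17,0,-0.315,0.264],[4,0.22,2.92,3.48,0,-0.346,0.29]]'
python3 - <<'E'
from meas import *
for n in("side","wrist","top"):
    cv2.imwrite(f"pics/{n}9.png",bot.read_camera(n)["img"][:,:,::-1])
s=bot.state();print(s["qpos"].round(1),s["force"])
mill((.7227,.1743))
E
```

```text
clock: 12.23
eef_pos: [0.7263, 0.1477, 0.0206]
tcp_rot: [-50.0, 0.1, 10.3]
force: [1.0, -2.7, 0.4]
gripper_width: 0.04
[ -9.5  60.6  55.8  37.7  81.6 -31.5] [-0.68030811 -0.49274286 -0.26295661]
top foot 66 [0.7227 0.1734 0.0292]
top head 137 [0.721  0.1723 0.0167]
side foot 148 [0.7203 0.1778 0.0281]
side head 148 [0.7187 0.1813 0.0147]
```

View pics/side9.png

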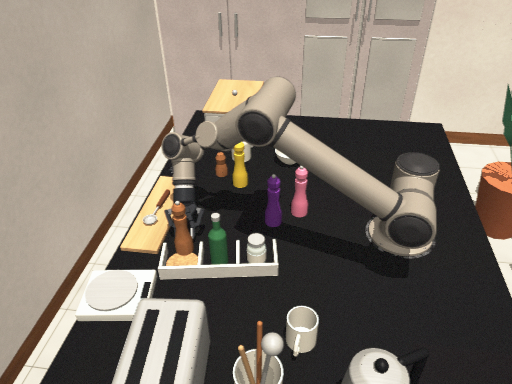

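View pics/wrist9.png

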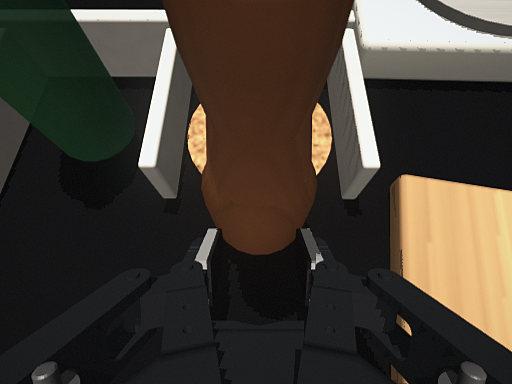

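View pics/top9.png

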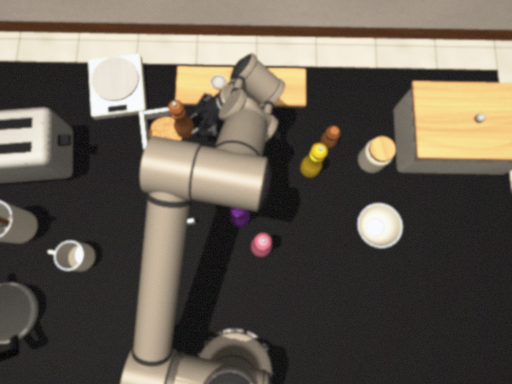

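```bash
python3 -m crank '[[4,0,0.1,0.12,0,0,0],[4,0,0.26,0.31,0,0,0],[4,0,0.48,0.57,0,0,0],[4,0,0.7,0.84,0,0,0],[4,0,0.93,1.1,0,0,0],[4,0,1.16,1.38,0,0,0],[4,0,1.38,1.64,0,0,0],[4,0,1.6,1.9,0,0,0],[4,0,1.8,2.15,0,0,0],[4,0,1.93,2.3,0,0,0]]'
python3 - <<'E'
from meas import *
cv2.imwrite(f"pics/wrist10.png",bot.read_camera("wrist")["img"][:,:,::-1])
mill((.717,.204))
E
```

```text
clock: 13.32
eef_pos: [0.7209, 0.178, 0.0208]
tcp_rot: [-49.9, 0.1, 10.2]
force: [0.3, -2.2, 0.1]
gripper_width: 0.0403
top foot 67 [0.7174 0.203  0.0294]
top head 135 [0.7159 0.2027 0.017 ]
side foot 145 [0.7149 0.2061 0.0291]
side head 148 [0.7133 0.2106 0.015 ]
```

View pics/wrist10.png

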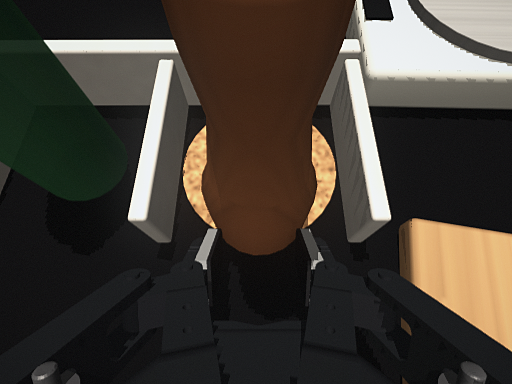

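Run:
```python
from h import *
from go import Ro
s=bot.state();c=bot.read_camera("wrist");K=c["camera_matrix"];M=c["mount"]
R=Ro.from_euler("xyz",s["tcp_rot"],degrees=True)
d=np.radians(100.2)
for u,v in[(130,280),(150,275),(175,275),(185,275),(195,290),(365,275),(380,275),(400,290),(440,310),(330,275),(135,215),(385,215),(128,222),(390,222),(305,232),(410,225)]:
    z=float(c["z_map"][v,u])
    P=M[:3,:3]@np.array([(u-K[0,2])*z/K[0,0],(v-K[1,2])*z/K[1,1],z])+M[:3,3]
    w=R.apply(P)+s["eef_pos"];q=w[:2]-[.712,.235]
    print((u,v),"tool",P.round(3),"depth",(q@[np.cos(d),np.sin(d)]).round(3),"lat",(q@[np.sin(d),-np.cos(d)]).round(3),"h",w[2].round(3))
```

```text
(130, 280) tool [-0.047 -0.055  0.012] depth -0.084 lat -0.048 h 0.071
(150, 275) tool [-0.042 -0.051  0.011] depth -0.082 lat -0.043 h 0.067
(175, 275) tool [-0.032 -0.053  0.012] depth -0.082 lat -0.033 h 0.069
(185, 275) tool [-0.028 -0.052  0.012] depth -0.082 lat -0.03 h 0.068
(195, 290) tool [-0.021 -0.068  0.017] depth -0.089 lat -0.022 h 0.084
(365, 275) tool [ 0.063  0.006 -0.024] depth -0.072 lat 0.061 h 0.0
(380, 275) tool [ 0.042 -0.054  0.014] depth -0.082 lat 0.041 h 0.071
(400, 290) tool [ 0.046 -0.061  0.012] depth -0.088 lat 0.045 h 0.075
(440, 310) tool [ 0.053 -0.071  0.012] depth -0.094 lat 0.052 h 0.083
(330, 275) tool [ 0.025 -0.051  0.012] depth -0.082 lat 0.024 h 0.068
(135, 215) tool [-0.061 -0.014  0.021] depth -0.05 lat -0.063 h 0.045
(385, 215) tool [ 0.061 -0.013  0.021] depth -0.05 lat 0.059 h 0.044
(128, 222) tool [-0.087  0.029  0.001] depth -0.039 lat -0.088 h -0.001
(390, 222) tool [0.084 0.027 0.001] depth -0.039 lat 0.082 h 0.001
(305, 232) tool [ 0.022 -0.011  0.011] depth -0.056 lat 0.021 h 0.036
(410, 225) tool [0.087 0.01  0.006] depth -0.046 lat 0.086 h 0.017
```

```bash
python3 -m crank '[[4,0,0.1,0.12,0,0,0],[4,0,0.26,0.31,0,0,0],[4,0,0.48,0.57,0,0,0],[4,0,0.7,0.84,0,0,0],[4,0,0.93,1.1,0,0,0],[4,0,1.16,1.38,0,0,0],[4,0,1.38,1.64,0,0,0],[4,0,1.6,1.9,0,0,0],[4,0,1.75,2.08,0,0,0],[4,0,1.83,2.18,0,0,0]]'
python3 - <<'E'
from meas import *
cv2.imwrite(f"pics/wrist11.png",bot.read_camera("wrist")["img"][:,:,::-1])
cv2.imwrite(f"pics/side11.png",bot.read_camera("side")["img"][:,:,::-1])
mill((.712,.232))
E
```

```text
clock: 14.35
eef_pos: [0.7159, 0.206, 0.0208]
tcp_rot: [-49.9, 0.1, 10.2]
force: [-0.1, -3.3, 0.8]
gripper_width: 0.04
top foot 66 [0.7164 0.2283 0.0327]
top head 130 [0.7109 0.2302 0.017 ]
side foot 130 [0.71   0.2346 0.0285]
side head 151 [0.7079 0.2387 0.0145]
```

View pics/wrist11.png

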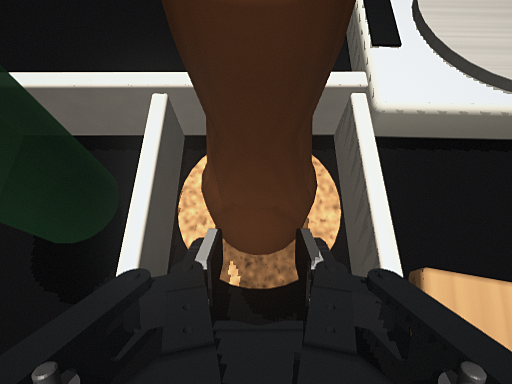

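The mill now stands well onto the cork: its near edge is at row 255 and the pad's near edge at about row 290. I'll retreat straight back along the bay.

```bash
python3 -m crank '[[4,0,-0.1,-0.12,0,0,0],[4,0,-0.3,-0.36,0,0,0],[4,0,-0.7,-0.85,0,0,0],[4,0,-1.3,-1.55,0,0,0],[4,0,-2,-2.4,0,0,0],[4,0,-2.7,-3.2,0,0,0],[4,0,-3.5,-4.2,0,0,0],[4,0,-4.3,-5.1,0,0,0],[4,0,-5,-6,0,0,0],[4,0,-5.4,-6.4,0,0,0]]'
python3 - <<'E'
from meas import *
c=bot.read_camera("wrist");s=bot.state();cv2.imwrite(f"pics/wrist12.png",c["img"][:,:,::-1])
cv2.imwrite(f"pics/side12.png",bot.read_camera("side")["img"][:,:,::-1])
mill((.712,.232))
E
```

```text
clock: 15.38
eef_pos: [0.7314, 0.1204, 0.0206]
tcp_rot: [-50.0, 0.1, 10.1]
force: [-0.8, 0.1, -0.4]
gripper_width: 0.0401
top foot 26 [0.7254 0.2344 0.038 ]
top head 137 [0.7103 0.23   0.0163]
side foot 132 [0.7097 0.2352 0.028 ]
side head 153 [0.7083 0.2394 0.0145]
```

View pics/wrist12.png

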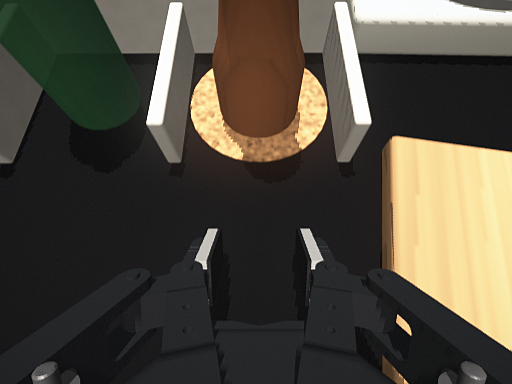

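View pics/side12.png

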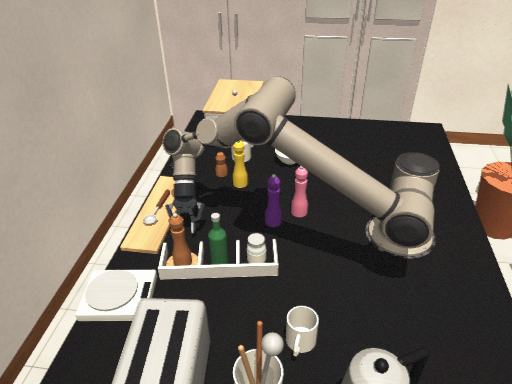

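Run:
```python
from h import *
from go import Ro
s=bot.state();c=bot.read_camera("wrist");K=c["camera_matrix"];M=c["mount"]
R=Ro.from_euler("xyz",s["tcp_rot"],degrees=True);d=np.radians(100.2)
def fl(u,v,h=0):
    D=R.apply(M[:3,:3]@np.array([(u-K[0,2])/K[0,0],(v-K[1,2])/K[1,1],1]));o=R.apply(M[:3,3])+s["eef_pos"]
    w=o+D*(h-o[2])/D[2];q=w[:2]-[.712,.235];return np.round([q@[np.cos(d),np.sin(d)],q@[np.sin(d),-np.cos(d)]],4)
print("mill near",fl(258,137),"pad near",fl(260,161),"pad L/R",fl(190,108),fl(328,108),"mill L/R at h45?",fl(217,100,.02),fl(299,100,.02))
print("div fronts inner",fl(183,160),fl(338,160))
```

```text
mill near [-0.0282 -0.003 ] pad near [-0.0489 -0.0016] pad L/R [-0.0006 -0.0566] [-0.0008  0.0521] mill L/R at h45? [-0.0109 -0.032 ] [-0.011   0.0261]
div fronts inner [-0.048  -0.0569] [-0.0482  0.0544]
```

```bash
python3 -m crank '[[4,0,-0.3,0.25,0,0,0],[4,0,-0.8,0.7,0,0,0],[4,0,-1.5,1.3,0,0,0],[4,0,-2.2,1.9,0,0,0],[4,0,-2.9,2.4,0,0,0],[4,0,-3.5,2.9,0,0,0],[4,0,-3.8,3.2,0,0,0],[4,0,-3.8,3.2,0,0,0],[4,0,-3.8,3.2,0,0,0],[4,0,-3.8,3.2,0,0,0]]'
python3 - <<'E'
from meas import *
mill((.712,.232))
for n in("top","side"):
    c=bot.read_camera(n);cv2.imwrite(f"pics/{n}13.png",c["img"][:,:,::-1])
    W=pts(c).reshape(-1,3)
    for k,(x,y),lo,hi in(("yellow",(.6014,-.2205),.012,.044),("salt",(.6913,-.28),.012,.044),("purple",(.442,-.005),.012,.044)):
        P=W[(np.hypot(W[:,0]-x,W[:,1]-y)<.045)&(W[:,2]>lo)&(W[:,2]<hi)]
        if len(P)>8:print(n,k,len(P),np.round(circ(P[:,0],P[:,1]),4))
E
```

```text
clock: 16.47
eef_pos: [0.7306, 0.123, 0.0701]
tcp_rot: [-49.9, 0.1, 10.2]
force: [-0.3, -0.4, 0.6]
gripper_width: 0.0401
top foot 48 [0.713  0.2304 0.0294]
top head 133 [0.7106 0.2302 0.0167]
side foot 130 [0.7098 0.235  0.0283]
side head 155 [0.7085 0.2385 0.015 ]
top yellow 58 [ 0.6031 -0.224   0.0295]
top salt 93 [ 0.692  -0.2828  0.0223]
top purple 32 [ 0.444  -0.0078  0.0294]
side yellow 90 [ 0.6005 -0.216   0.0251]
side salt 85 [ 0.6902 -0.2742  0.0194]
side purple 112 [ 0.4417 -0.0013  0.0261]
```

View pics/side13.png

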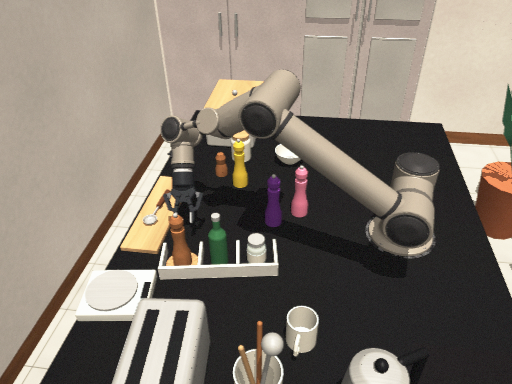

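View pics/top13.png

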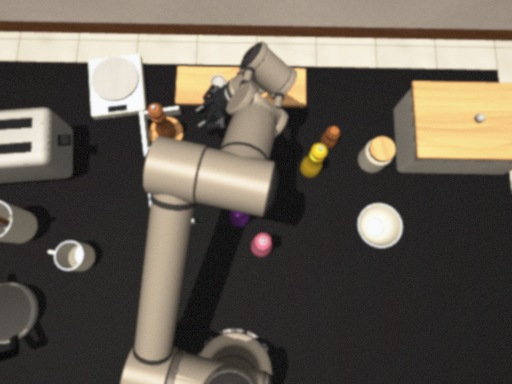

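The mill stands upright on the pad, side (180,240) and top (157,118). The other things are where they were and the arm is clear.

```bash
python3 -c "
from station import bot
print(bot.job_done(),bot.state()['clock'])"
```

```text
the job is handed in; nothing more can be done
the job is handed in; nothing more can be done
```

The tall brown pepper mill now stands upright in the rack's empty bay with its foot wholly on the cork pad. I handed the job in at about 16.5 s; no verdict was reported.

- **How it was moved:** I tilted the tool 40° and set the fingers 40 mm apart. They pushed low on the mill's foot, in a straight run, then a curve, then straight in along the bay. The wrist force read about 1–3.5 N at the end of each pushing move. I then backed off and raised the gripper clear.
- **Mill position:** The cameras put its axis at about (0.711, 0.232) m and the pad centre at about (0.712, 0.235) m, so it is roughly 2–5 mm off against the 26 mm allowed.
- **Disagreement between views:** The side and top views differ by up to about 8 mm in y on the head and 5 mm on the foot. The head already showed a gap of that size before the mill was touched.
- **Other things:** The salt mill and the yellow and purple look-alikes measured within about 2 mm of their start. I compared the rest only by eye in the last pictures; what is in view looks unmoved. In the last top view the arm hides most of the rack and part of the purple one.

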